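# Load two carrier plates into the spring-fed microscope feeder

### The job

Load the leaning spring-fed feeder: first the plain carrier plate, then the one with the round window on top of it. Press each one flat down against the spring follower and slide it back under the two lips until it is fully home at the rear wall, without forcing the feeder. Leave both plates held under the lips, and leave the other things on the bench where they are.

Things in the scene. Friction and masses are not known exactly. Their poses are not given: they have to be found in the camera images.
- plain_center (a point): Centre of the plain carrier plate, a loose solid aluminium plate 70 x 36 x 10 mm (65 g, varies), lying flat on the bench. x is along the 70 mm, y along the 36 mm, z up through the 10 mm; either end may go in first.
- window_center (a point): Centre of the windowed carrier plate, the same 70 x 36 x 10 mm aluminium plate with a 22 mm round hole through its middle (55 g, varies), lying flat on the bench; axes as for the plain plate.
- magazine: Open aluminium magazine on a fixed grey stand, leaning 30 deg. Origin: upper-face centre of a loaded top plate, level with the lips' undersides, 122 mm up. z: out of the mouth (up, towards the robot); x: direction plates slide home (away, upwards); y left. A loaded plate spans x -34..36, y -18..18 mm; its centre is at x 1 (touching the rear wall), y 0, z -5 mm (top) or -15 (one plate above it).
- lip_edge (a point): Point midway between the two lips at the start of their flat part, axes as magazine, at x 19, z 0 mm there. The lips (4 mm thick, z 0..4, y 9..25 either side) run from here to the rear wall; turned-up lead-ins stand in front (x 10..19, rising to z 8). A plate is presented with its rear end in front of these (x below 10), pressed below z 0, then slid to +x.
- rear_stop (a point): Centre of the rear wall's face at lip height: magazine x 36 mm. Side walls 40 mm apart run from here forward to x 10 and up to z 4, with flared lead-ins from x 10 to 2. In front of x 2 there are no side walls: fingers have room on both sides of a plate.
- front_wall (a point): Middle of the top edge of the low front wall: magazine x -38, y 0, z -12.5 mm; wall 28 mm wide, 4 mm thick. A plate being pressed in meets it when its lower face is at z -12.5, which leaves 2.5 mm between its upper face and the lips.
- follower (a joint): How far the follower is pressed down, in m: 0 with its top flush with the undersides of the lips (empty), 0.010 with one plate loaded, 0.020 with two; end stop 0.038. It is a flat black plate (magazine x -34 to 34, y -15 to 15 mm) that only slides along the magazine's z. Its spring pushes up with 5 N at 0 and 150 N/m more.
- jar_mid (a point): Centre of a loose lidded jar, 56 mm across, 75 mm tall. Not to be disturbed.
- dish_mid (a point): Centre of a loose shallow glass dish, 86 mm across, 15 mm tall. Not to be disturbed.
- eyepiece_mid (a point): Centre of a loose black eyepiece, 38 mm across, 34 mm tall. Not to be disturbed.
- collar_mid (a point): Centre of a loose dark steel collar, 48 mm across, 12 mm tall. Not to be disturbed.
- screwdriver_grip (a point): Handle of a loose screwdriver 160 mm long, lying flat. Not to be disturbed.
- brush_grip (a point): Handle of a loose brush 170 mm long, lying flat. Not to be disturbed.
Things that resemble listed ones, but are neither listed nor needed, are in the scene too. Leave any yellow look-alike of the part that bears window_center alone.

How it is judged:
By the outcome, as a careful person would: the job done as asked, in the order asked, and still so for the second after the job is handed in, with the robot touching nothing.
It also fails if it takes over 69 s, if anything falls off the work surface, if the arm or the gripper's body presses on something with over 40 N, if the wrist force passes 120 N, or if a joint passes its speed limit or range.

### The arm

A 7-joint arm with a two-finger parallel gripper is mounted at the origin on the work surface. World frame = base frame: x ahead of the robot, y to its left, z up, the work surface at z = 0. Lengths are in m, angles in rad, forces in N, time in s.
With the tool pointing down it reaches from about 0.425 to 1.025 m from the base axis. Payload 3.6 kg.
Tool frame: the origin (TCP) lies at the very end of the fingers, on their centre line; the grasp point (between the pads) lies 19 mm behind it (env.grasp_offset is the distance from the TCP to the grasp point, in m); z points along the fingers, y is the direction in which the jaws open and shut (so a half turn about z gives the same grasp; the last joint's range is limited). The gripper opens to 85 mm and grips with 20 to 120 N. Pads are 22 mm wide; open, the fingers measure 114 mm over their backs; the gripper's body (76 mm by 85 mm) begins 54 mm behind the grasp point. The pads swing forward as they close: fully open they stand 13 mm farther back than shut.
Start: joints at [-1.266, 0.591, 0.048, 1.609, -0.033, 0.943, -0.034], TCP at [0.282, 0.668, 0.202] pointing down, gripper open.
Joint ranges: [-2.69, 2.69], [-0.47, 2.24], [-1.27, 1.36], [0.19, 2.51], [-1.53, 4.68], [0.08, 2.07], [-3.09, 3.09]. Speed limits (rad/s): [2.57, 2.57, 3.14, 3.14, 3.14, 3.14, 3.14].

### API

Orientations are given as a rotation vector (axis times angle).
In Python, from bench import env, ungrasp, grasp, optics, order gives the robot as it stands. Calls block until the motion is done:
- env.move_to(position, orientation): joint-space move of the TCP to a pose.
- env.movel(position, max_speed=0.15, frame=None): straight line of the TCP; frame=None keeps the orientation; max_speed is the mean speed in m/s.
- env.move_j(angles): joint-space move.
- ungrasp() and grasp(strength=None): open the fingers fully, or close them until they stop; strength is the grip in N (None keeps the last).
- env.wait(seconds).
- env.solve_ik(position, orientation): joint angles nearest the present ones, or None.
- env.state(): the state.
- optics.camera(name): name is "scene" or "top" or "wrist"; returns a dict with "img" (400x640x3 uint8, blue, green, red), "intrinsics" (3x3 intrinsics, pixels), "view" (4x4, takes a point from world to camera coordinates). Camera axes: x right, y down, z forward; pixel columns grow to the right and rows downward; lengths in m; the calibration is good to about 2 mm. A picture is of the moment at which its call begins. There is no depth.
A pose or a line that the arm cannot do raises env.MotionError and nothing moves.
- order.finish_job(): hands the job in, once; it reports no verdict.
The state is a dict: "t": time; "joint_positions": joint angles; "dq": joint speeds; "joint_efforts": joint torques, N m; "ee_pos": TCP position; "tool_rot": TCP orientation; "contact_force": force on the tool from outside, world axes, zero at the start; "torque": the same for the moment, N m; "grip_width": opening from 0.0 (shut) to 1.0 (fully open).
Only numpy, scipy, OpenCV 4.12 (cv2) and the standard library are available. Lean on these libraries where they do the work, as an engineer would, in place of code of your own. Each camera call takes 0.05 s, during which the arm holds its last target.

## Working session

There is one attempt and no reset: what is moved stays moved. The work goes in short steps, each a Python script; the robot and the scene stay as the last script left them, time stands still between calls to the robot, and variables do not carry over. Pictures are saved under pics/ and viewed, and the job is handed in when it is done.

```bash
ls; mkdir -p pics
python3 - <<'E'
from bench import env, optics
import cv2, numpy as np
for n in ["scene","top","wrist"]:
    c=optics.camera(n); cv2.imwrite(f"pics/a_{n}.png",c["img"]); print(n,c["intrinsics"].round(1).tolist(),c["view"].round(3).tolist())
s=env.state(); print({k:np.round(v,3).tolist() for k,v in s.items()}, env.grasp_offset)
E
```

```text
pics
scene [[437.3, 0.0, 317.4], [0.0, 437.3, 199.5], [0.0, 0.0, 1.0]] [[-0.649, 0.761, 0.005, 0.361], [0.441, 0.381, -0.812, -0.132], [-0.62, -0.525, -0.583, 1.387], [0.0, 0.0, 0.0, 1.0]]
top [[478.4, 0.0, 320.9], [0.0, 478.4, 195.3], [0.0, 0.0, 1.0]] [[0.119, -0.993, 0.003, -0.058], [-0.97, -0.117, -0.214, 0.551], [0.213, 0.022, -0.977, 1.321], [0.0, 0.0, 0.0, 1.0]]
wrist [[279.5, 0.0, 321.0], [0.0, 279.5, 200.8], [0.0, 0.0, 1.0]] [[0.388, 0.921, -0.003, -0.725], [0.89, -0.374, 0.262, -0.033], [0.24, -0.104, -0.965, 0.379], [0.0, 0.0, 0.0, 1.0]]
{'t': 0.15, 'joint_positions': [-1.266, 0.592, 0.048, 1.61, -0.033, 0.943, -0.034], 'dq': [-0.001, -0.001, 0.0, -0.005, 0.003, 0.001, 0.002], 'joint_efforts': [0.003, -54.925, 1.549, -19.845, 0.01, 0.006, 0.0], 'ee_pos': [0.281, 0.667, 0.201], 'tool_rot': [-0.622, -3.079, 0.003], 'contact_force': [-0.35, -0.22, -0.285], 'torque': [-0.017, 0.004, 0.027], 'grip_width': 0.998} 0.0187
```

View pics/a_scene.png

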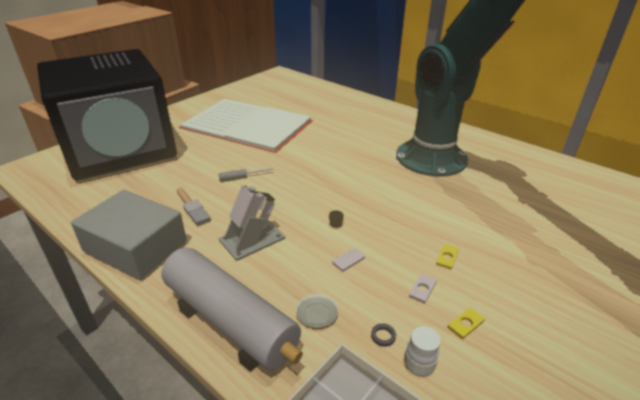

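View pics/a_top.png

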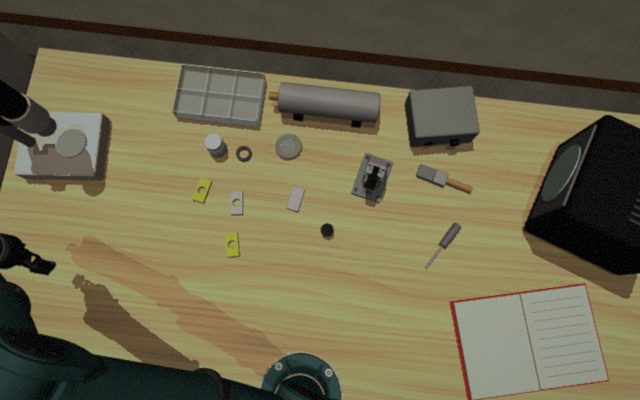

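View pics/a_wrist.png

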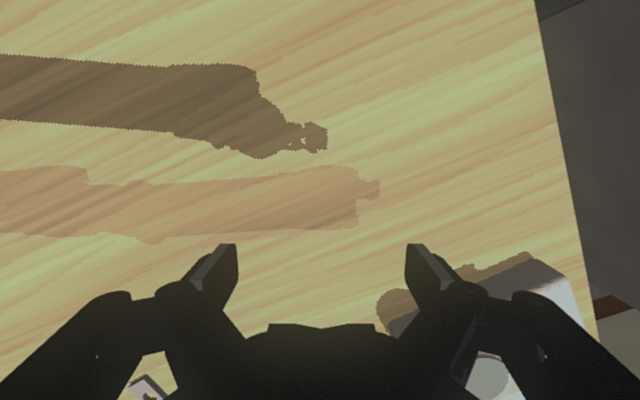

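The top view shows the plain plate at (296,199), the windowed plate at (237,203), yellow decoys at (202,190) and (232,244), and the magazine at (372,178). Next I'll get coarse positions.

```bash
cat > h.py <<'E'
import numpy as np, cv2
from scipy.spatial.transform import Rotation as R
def ray(c,u,v):
    K=np.asarray(c["intrinsics"]);V=np.asarray(c["view"]);Rm=V[:3,:3];o=-Rm.T@V[:3,3]
    d=Rm.T@np.linalg.inv(K)@np.array([u,v,1.0]);return o,d
def onplane(c,u,v,z):
    o,d=ray(c,u,v);return o+d*(z-o[2])/d[2]
def proj(c,p):
    V=np.asarray(c["view"]);q=np.atleast_2d(p)@V[:3,:3].T+V[:3,3];q=q@np.asarray(c["intrinsics"]).T;return q[:,:2]/q[:,2:]
def snap(name,fn):
    from bench import optics
    import pickle
    c=optics.camera(name);cv2.imwrite(f"pics/{fn}.png",c["img"]);pickle.dump(c,open(f"pics/{fn}.pkl","wb"));return c
E
python3 - <<'E'
from h import *
c=snap("top","t1");s=snap("scene","s1")
for n,u,v,z in [("plain",296,199,.01),("win",237,203,.01),("mag",372,178,.1),("dish",288,147,.015),("eye",327,230,.034),("jar",214,143,.075),("collar",244,154,.012),("y1",202,190,.01),("y2",232,244,.01)]: print(n,onplane(c,u,v,z).round(3))
for n,u,v,z in [("plain",348,260,.01),("win",424,289,.01),("mag",254,205,.12),("dish",317,310,.015),("eye",336,218,.017)]: print(n,onplane(s,u,v,z).round(3))
def crop(i,x0,y0,x1,y1,k): return cv2.resize(i[y0:y1,x0:x1],None,fx=k,fy=k,interpolation=cv2.INTER_CUBIC)
cv2.imwrite("pics/ct.png",crop(c["img"],190,130,400,250,3.8))
cv2.imwrite("pics/cs.png",crop(s["img"],210,170,300,260,6))
E
```

```text
plain [0.545 0.081 0.01 ]
win [0.512 0.254 0.01 ]
mag [ 0.612 -0.13   0.1  ]
dish [0.702 0.126 0.015]
eye [ 0.46  -0.021  0.034]
jar [0.669 0.336 0.075]
collar [0.664 0.257 0.012]
y1 [0.539 0.365 0.01 ]
y2 [0.389 0.25  0.01 ]
plain [0.553 0.088 0.01 ]
win [0.518 0.262 0.01 ]
mag [ 0.644 -0.112  0.12 ]
dish [0.711 0.13  0.015]
eye [ 0.457 -0.024  0.017]
```

View pics/ct.png

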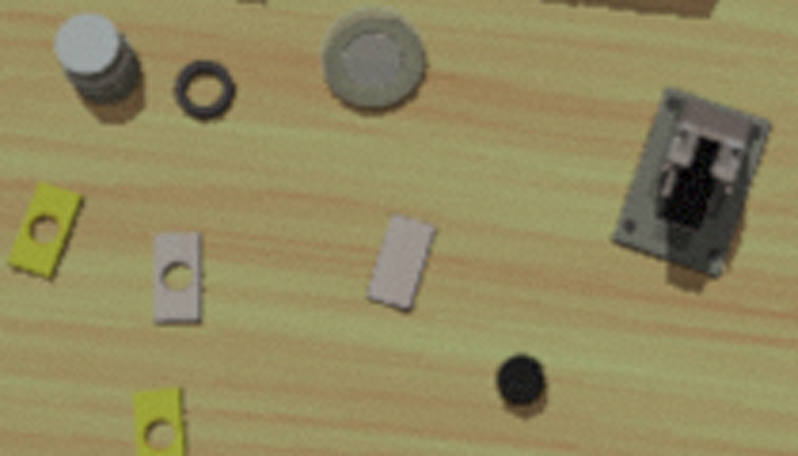

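View pics/cs.png

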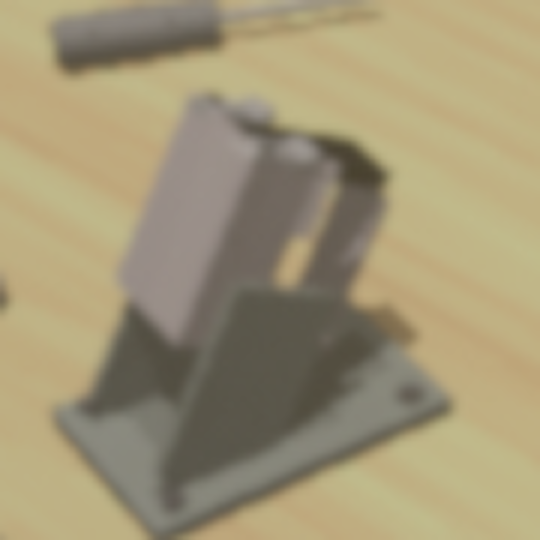

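Run:
```python
from h import *
from bench import env
c=snap("wrist","w0"); st=env.state()
V=np.array(c["view"]);T=np.eye(4);T[:3,:3]=R.from_rotvec(st["tool_rot"]).as_matrix();T[:3,3]=st["ee_pos"]
print((V@T).round(4)); print("cam in tool",np.linalg.inv(V@T).round(4)); print(T.round(3))
```

```text
[[-2.000e-04  1.000e+00  1.300e-03 -1.100e-03]
 [-9.651e-01  1.000e-04 -2.620e-01  1.960e-02]
 [-2.620e-01 -1.300e-03  9.651e-01  1.834e-01]
 [ 0.000e+00  0.000e+00  0.000e+00  1.000e+00]]
cam in tool [[-2.000e-04 -9.651e-01 -2.620e-01  6.700e-02]
 [ 1.000e+00  1.000e-04 -1.300e-03  1.300e-03]
 [ 1.300e-03 -2.620e-01  9.651e-01 -1.719e-01]
 [ 0.000e+00  0.000e+00  0.000e+00  1.000e+00]]
[[-0.922  0.388 -0.     0.281]
 [ 0.388  0.922 -0.001  0.668]
 [-0.    -0.001 -1.     0.201]
 [ 0.     0.     0.     1.   ]]
```

Run:
```python
from h import *
from bench import env
# yaw test: tool x axis dir angle a (world), tool z down
def down(a):
    x=np.array([np.cos(a),np.sin(a),0]);z=np.array([0,0,-1.]);y=np.cross(z,x);return R.from_matrix(np.c_[x,y,z]).as_rotvec()
for p in ([.54,.17,.2],[.545,.085,.003],[.515,.257,.003]):
  for deg in (180,0,160,-20,-160,-10,10):
    q=env.solve_ik(p,down(np.deg2rad(deg)));print(p,deg,None if q is None else np.round(q,2).tolist())
for yaw in (-15,-10):
  yw=np.deg2rad(yaw);Rz=R.from_euler('z',yw).as_matrix();
  mx=Rz@[np.cos(np.pi/6),0,.5];mz=Rz@[-.5,0,np.cos(np.pi/6)];my=np.cross(mz,mx)
  for s in (1,-1):
    M=np.c_[s*mx,-s*my,-mz];print(np.linalg.det(M))
    for d in (0,.08): 
      q=env.solve_ik(np.array([.61,-.12,.12])-mx*.02+d*mz,R.from_matrix(M).as_rotvec());print("mag",yaw,s,d,None if q is None else np.round(q,2).tolist())
```

```text
[0.54, 0.17, 0.2] 180 [-0.43, 0.39, 0.07, 1.98, -0.04, 0.77, 1.22]
[0.54, 0.17, 0.2] 0 [-0.94, 0.5, 0.78, 2.0, -0.47, 0.84, -1.46]
[0.54, 0.17, 0.2] 160 [-0.5, 0.4, 0.15, 1.98, -0.08, 0.77, 0.92]
[0.54, 0.17, 0.2] -20 [-1.0, 0.53, 0.88, 2.0, -0.54, 0.86, -1.74]
[0.54, 0.17, 0.2] -160 [-0.34, 0.39, -0.06, 1.97, 0.03, 0.78, 1.5]
[0.54, 0.17, 0.2] -10 [-0.97, 0.51, 0.83, 2.0, -0.5, 0.85, -1.61]
[0.54, 0.17, 0.2] 10 [-0.92, 0.49, 0.74, 1.99, -0.44, 0.83, -1.32]
[0.545, 0.085, 0.003] 180 [-0.21, 0.68, -0.03, 2.11, 0.06, 0.35, 1.27]
[0.545, 0.085, 0.003] 0 [-0.56, 0.74, 0.46, 2.13, -0.78, 0.44, -1.05]
[0.545, 0.085, 0.003] 160 [-0.25, 0.68, 0.02, 2.12, -0.04, 0.34, 1.03]
[0.545, 0.085, 0.003] -20 [-0.57, 0.75, 0.48, 2.13, -0.8, 0.45, -1.38]
[0.545, 0.085, 0.003] -160 [-0.17, 0.68, -0.1, 2.11, 0.18, 0.35, 1.51]
[0.545, 0.085, 0.003] -10 [-0.57, 0.74, 0.47, 2.13, -0.79, 0.45, -1.21]
[0.545, 0.085, 0.003] 10 [-0.55, 0.74, 0.45, 2.13, -0.76, 0.44, -0.89]
[0.515, 0.257, 0.003] 180 [-0.5, 0.7, -0.05, 2.06, 0.09, 0.39, 0.94]
[0.515, 0.257, 0.003] 0 [-0.87, 0.76, 0.48, 2.08, -0.75, 0.48, -1.39]
[0
[... 184 characters left out ...]
 2.06, 0.18, 0.39, 1.2]
[0.515, 0.257, 0.003] -10 [-0.89, 0.77, 0.5, 2.08, -0.79, 0.49, -1.53]
[0.515, 0.257, 0.003] 10 [-0.85, 0.75, 0.45, 2.08, -0.72, 0.47, -1.25]
0.9999999999999999
mag -15 1 0 [0.31, 0.5, -0.32, 2.33, 2.23, 0.32, 2.33]
mag -15 1 0.08 [0.01, 0.31, 0.04, 2.38, 2.1, 0.11, 2.41]
0.9999999999999999
mag -15 -1 0 [0.71, 0.63, -0.88, 2.32, 1.89, 0.6, -0.4]
mag -15 -1 0.08 [0.46, 0.34, -0.51, 2.36, 1.71, 0.29, -0.32]
1.0000000000000002
mag -10 1 0 [0.35, 0.5, -0.32, 2.34, 2.39, 0.28, 2.29]
mag -10 1 0.08 [0.21, 0.31, -0.14, 2.37, 2.18, 0.11, 2.47]
1.0000000000000002
mag -10 -1 0 [0.75, 0.63, -0.88, 2.32, 1.93, 0.54, -0.33]
mag -10 -1 0.08 [0.5, 0.34, -0.5, 2.36, 1.8, 0.22, -0.29]
```

```bash
cat >> h.py <<'E'
def down(a):
    x=np.array([np.cos(a),np.sin(a),0]);z=np.array([0,0,-1.]);y=np.cross(z,x);return R.from_matrix(np.c_[x,y,z]).as_rotvec()
E
python3 - <<'E'
from h import *
from bench import env
env.move_to([.56,.13,.2],down(np.pi)); c=snap("wrist","w1"); print(env.state()["t"])
E
```

```text
2.5167
```

View pics/w1.png

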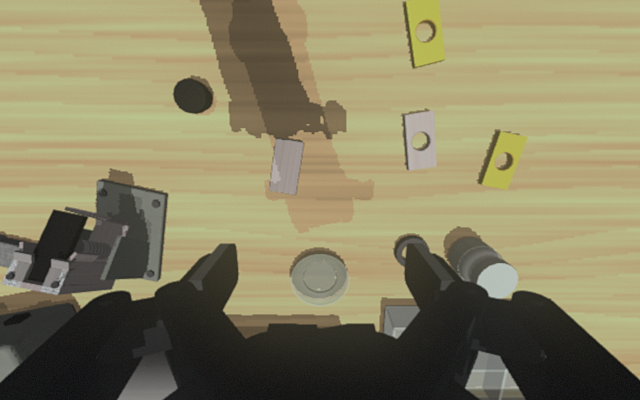

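Run:
```python
from h import *
i=cv2.imread("pics/w1.png")
a=cv2.resize(i[125:205,255:315],None,fx=6.5,fy=6.5,interpolation=cv2.INTER_CUBIC);b=cv2.resize(i[100:180,390:450],None,fx=6.5,fy=6.5,interpolation=cv2.INTER_CUBIC)
cv2.imwrite("pics/p1.png",np.hstack([a,b]))
```

```text
(no output)
```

View pics/p1.png

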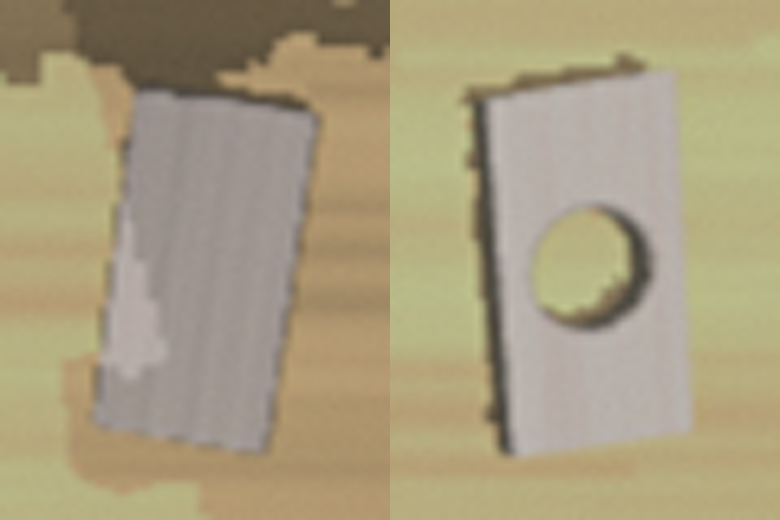

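The plain plate's corners and the windowed plate's corners are both clear, so I'll turn them into poses.

Run:
```python
from h import *
import pickle
c=pickle.load(open("pics/w1.pkl","rb"))
for n,off,P in [("plain",(255,125),[(137,90),(318,114),(266,454),(95,426)]),("win",(390,100),[(96,98),(286,70),(302,430),(123,455)])]:
    W=np.array([onplane(c,off[0]+u/6.5-.5+.08,off[1]+v/6.5-.5+.08,.01) for u,v in P])
    m=W.mean(0);L=[np.linalg.norm(W[(k+1)%4]-W[k]).round(4) for k in range(4)]
    d=(W[0]+W[1]-W[2]-W[3]);a=np.degrees(np.arctan2(d[1],d[0]));print(n,m.round(4),L,"long axis deg",a.round(1))
    for nm in ("t1","s1"): print(nm,proj(pickle.load(open(f"pics/{nm}.pkl","rb")),m).round(1))
from bench import env
# magazine view
try:
    env.move_to([.60,-.10,.27],down(np.pi)); snap("wrist","w2")
except env.MotionError as e: print(e)
print(env.state()["t"])
```

```text
plain [0.5462 0.0872 0.01  ] [np.float64(0.0355), np.float64(0.0694), np.float64(0.0353), np.float64(0.0681)] long axis deg 170.4
t1 [[294.1 198.4]]
s1 [[349.6 258.5]]
win [0.5126 0.2592 0.01  ] [np.float64(0.036), np.float64(0.0693), np.float64(0.0357), np.float64(0.0693)] long axis deg -171.1
t1 [[235.5 202.6]]
s1 [[424.  286.8]]
3.525
```

View pics/w2.png

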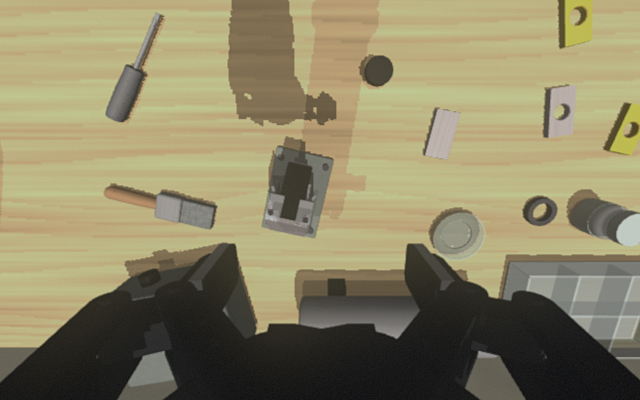

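Run:
```python
from h import *
i=cv2.imread("pics/w2.png")
cv2.imwrite("pics/m2.png",cv2.resize(i[135:245,255:345],None,fx=5.4,fy=5.4,interpolation=cv2.INTER_CUBIC))
i=cv2.imread("pics/w1.png")
cv2.imwrite("pics/m1.png",cv2.resize(i[170:300,0:170],None,fx=4.5,fy=4.5,interpolation=cv2.INTER_CUBIC))
```

```text
(no output)
```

View pics/m2.png

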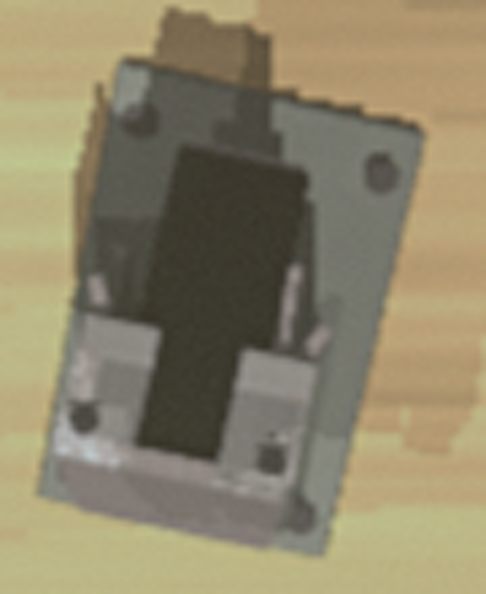

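View pics/m1.png

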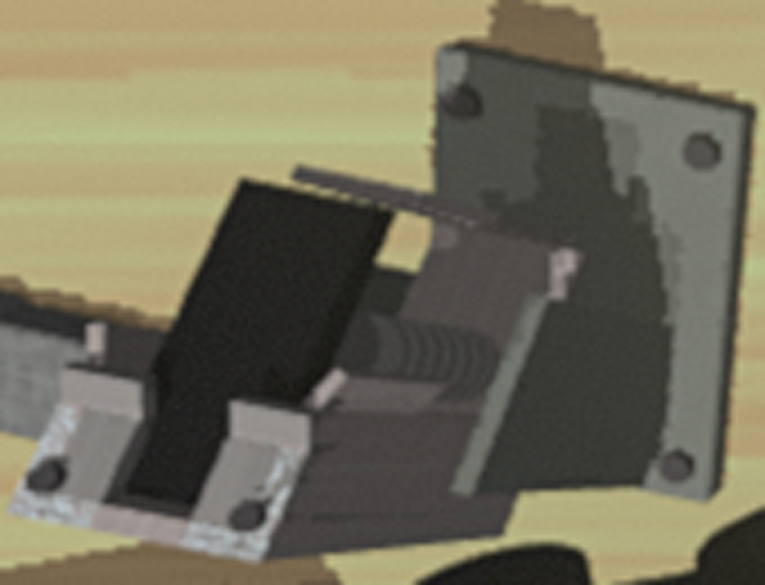

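```bash
cat > fit.py <<'E'
from h import *
import pickle
from scipy.optimize import least_squares
def axes(yaw):
    Rz=R.from_euler('z',yaw).as_matrix();c,s=np.cos(np.pi/6),.5
    return Rz@np.array([[c,0,-s],[0,1,0],[s,0,c]])
c1=pickle.load(open("pics/w1.pkl","rb"));c2=pickle.load(open("pics/w2.pkl","rb"))
obs=[]
for c,off,f,L in [(c2,(255,135),5.4,[((-34,-15,0),183,148),((-34,15,0),305,168),((10,9,8),243,350),((10,25,8),318,360),((10,-9,8),160,325),((10,-25,8),80,312),((36,-9,4),135,445),((36,9,4),220,460)]),
  (c1,(0,170),4.5,[((-34,-15,0),243,180),((-34,15,0),393,210),((10,9,8),231,402),((10,25,8),310,415),((10,-9,8),155,378),((10,-25,8),65,366),((36,-9,4),108,500),((36,9,4),190,510)])]:
    for p,u,v in L: obs.append((c,np.array(p)/1000,off[0]+(u+.5)/f-.5,off[1]+(v+.5)/f-.5))
def res(q,full=False):
    A=axes(q[2]);r=[]
    for c,p,u,v in obs:
        r+=list(proj(c,A@p+[q[0],q[1],q[3]])[0]-[u,v])
    return np.array(r)
s=least_squares(lambda q:res([*q,.122]),[.61,-.12,-.2],loss='soft_l1')
print("fixz",s.x.round(4),np.degrees(s.x[2]).round(2));print(res([*s.x,.122]).reshape(-1,2).round(1).tolist())
s4=least_squares(res,[.61,-.12,-.2,.122],loss='soft_l1');print("free z",s4.x.round(4))
A=axes(s.x[2]);O=np.array([s.x[0],s.x[1],.122])
if __name__=="__main__":
    for nm in("t1","s1"):
        c=pickle.load(open(f"pics/{nm}.pkl","rb"));print(nm,proj(c,[O+A@p for p in ((-.034,0,0),(.036,0,.004))]).round(1).tolist())
E
python3 fit.py
```

```text
fixz [ 0.6073 -0.1268 -0.2296] -13.16
[[0.1, -0.7], [1.9, 1.3], [0.9, -0.9], [0.7, 0.4], [0.7, 0.2], [1.6, -0.5], [-0.0, 0.7], [-0.1, 1.4], [-0.7, -0.3], [-3.3, -0.4], [0.3, -1.0], [0.4, -0.3], [-2.7, 0.3], [-0.6, -0.6], [-1.7, 1.6], [0.3, 3.3]]
free z [ 0.6078 -0.1278 -0.2291  0.1203]
t1 [[367.4, 188.7], [375.6, 166.0]]
s1 [[272.7, 196.3], [249.4, 191.1]]
```

Run:
```python
from fit import *
from bench import env
for s in (-1,1):
  M=R.from_matrix(A@np.diag([s,-s,-1.])).as_rotvec()
  for x,z in [(-44,90),(-44,60),(-44,30),(-44,12),(-44,-9),(-28,-9),(-13,-9),(-13,30),(-13,60)]:
    q=env.solve_ik(O+A@[x/1e3,0,z/1e3],M);print(s,x,z,None if q is None else np.round(q,2).tolist())
for a in (170.4,-171.1): print(np.round(env.solve_ik([.54,.09,.002],down(np.radians(a))),2))
```

```text
fixz [ 0.6073 -0.1268 -0.2296] -13.16
[[0.1, -0.7], [1.9, 1.3], [0.9, -0.9], [0.7, 0.4], [0.7, 0.2], [1.6, -0.5], [-0.0, 0.7], [-0.1, 1.4], [-0.7, -0.3], [-3.3, -0.4], [0.3, -1.0], [0.4, -0.3], [-2.7, 0.3], [-0.6, -0.6], [-1.7, 1.6], [0.3, 3.3]]
free z [ 0.6078 -0.1278 -0.2291  0.1203]
-1 -44 90 [0.9, 0.45, -1.06, 2.4, 1.68, 0.51, -0.22]
-1 -44 60 [0.88, 0.55, -1.06, 2.4, 1.78, 0.59, -0.29]
-1 -44 30 [0.86, 0.64, -1.07, 2.38, 1.85, 0.67, -0.33]
-1 -44 12 [0.85, 0.7, -1.07, 2.37, 1.89, 0.71, -0.34]
-1 -44 -9 [0.85, 0.76, -1.07, 2.36, 1.93, 0.75, -0.35]
-1 -28 -9 [0.85, 0.75, -1.07, 2.33, 1.89, 0.73, -0.3]
-1 -13 -9 [0.85, 0.74, -1.07, 2.3, 1.85, 0.72, -0.25]
-1 -13 30 [0.87, 0.63, -1.07, 2.32, 1.76, 0.64, -0.21]
-1 -13 60 [0.89, 0.54, -1.07, 2.33, 1.67, 0.57, -0.16]
1 -44 90 [0.49, 0.31, -0.51, 2.42, 1.86, 0.26, 2.72]
1 -44 60 [0.53, 0.4, -0.57, 2.41, 2.0, 0.33, 2.6]
1 -44 30 [0.52, 0.47, -0.56, 2.4, 2.11, 0.38, 2.5]
1 -44 12 [0.56, 0.53, -0.62, 2.39, 2.12, 0.44, 2.51]
1 -44 -9 [0.62, 0.6, -0.71, 2.37, 2.1, 0.52, 2.55]
1 -28 -9 [0.55, 0.57, -0.6, 2.34, 2.11, 0.43, 2.54]
1 -13 -9 [0.48, 0.54, -0.5, 2.31, 2.11, 0.37, 2.53]
1 -13 30 [0.45, 0.44, -0.47, 2.33, 2.0, 0.3, 2.62]
1 -13 60 [0.57, 0.4, -0.61, 2.34, 1.77, 0.32, 2.84]
[-0.29  0.68  0.06  2.13 -0.12  0.33  1.27]
[-0.27  0.68  0.03  2.13 -0.06  0.33  1.54]
```

```bash
cat > pick.py <<'E'
import sys
from h import *
from bench import env,grasp,ungrasp
P={"plain":(.5462,.0872,170.4),"win":(.5126,.2592,-171.1)}
x,y,a=P[sys.argv[1]];a=np.radians(a);g=np.array([x,y])+.014*np.array([np.cos(a),np.sin(a)])
env.move_to([*g,.12],down(a));snap("wrist",f"pre_{sys.argv[1]}")
env.movel([*g,.001],max_speed=.12)
f=np.array(env.state()["contact_force"]).round(1);grasp(60);s=env.state()
print(f,np.round(s["contact_force"],1),"w",s["grip_width"],np.round(s["ee_pos"],4),g.round(4),s["t"])
snap("wrist",f"g_{sys.argv[1]}")
E
python3 pick.py plain
```

```text
[ 0.7  0.3 -0.7] [ 0.9  0.2 -0.4] w 0.00047350286110483717 [0.5324 0.0896 0.001 ] [0.5324 0.0895] 6.4667
```

View pics/g_plain.png

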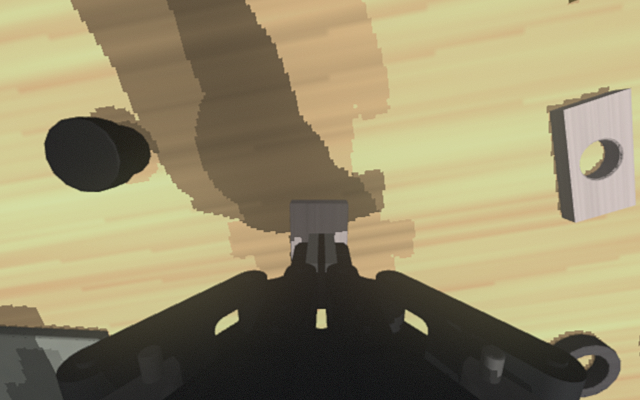

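View pics/pre_plain.png

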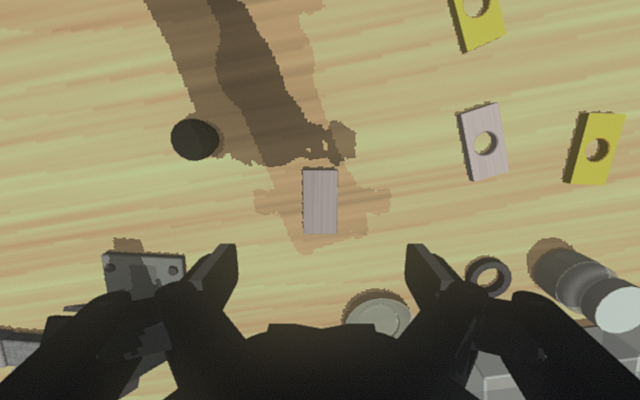

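```bash
python3 - <<'E'
from h import *
import pickle
a=np.radians(170.4);u=np.array([np.cos(a),np.sin(a),0]);v=np.array([-u[1],u[0],0]);C=np.array([.5462,.0872,.01])
for n in("pre_plain","g_plain"):
    c=pickle.load(open(f"pics/{n}.pkl","rb"))
    print(n,proj(c,[C+i*.035*u+j*.018*v for i,j in((1,1),(1,-1),(-1,-1),(-1,1))]).round(0).tolist())
    print("tcp",proj(c,[[.5324,.0896,.001]]).round(0), proj(c,[[.5324,.0896,.02]]).round(0))
E
python3 - <<'E'
import cv2
i=cv2.imread("pics/g_plain.png");cv2.imwrite("pics/gz.png",cv2.resize(i[180:300,240:400],None,fx=5,fy=5,interpolation=cv2.INTER_CUBIC))
E
```

```text
pre_plain [[302.0, 170.0], [338.0, 170.0], [337.0, 234.0], [304.0, 234.0]]
tcp [[320. 188.]] [[320. 192.]]
g_plain [[289.0, 203.0], [349.0, 203.0], [346.0, 304.0], [292.0, 304.0]]
tcp [[319. 230.]] [[319. 242.]]
```

View pics/gz.png

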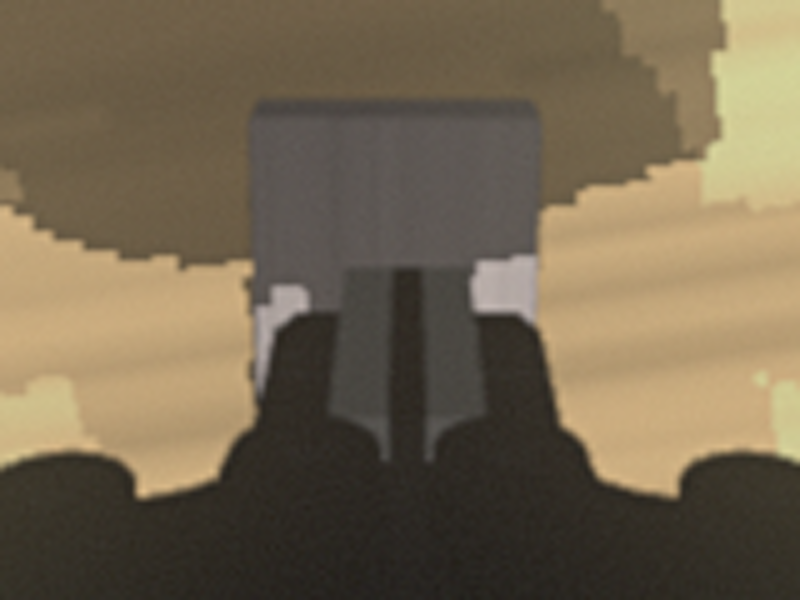

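Run:
```python
from h import *
import pickle
from bench import env
a=np.radians(170.4);u=np.array([np.cos(a),np.sin(a),0]);T=np.array([.5324,.0896,0])
c=pickle.load(open("pics/g_plain.pkl","rb"))
for z in(.001,.005,.01,.015,.02,.03):print(z,proj(c,[T+.011*u+[0,0,z],T+[0,0,z]]).round(1).tolist())
s=env.state();print({k:np.round(v,4).tolist() for k,v in s.items()})
c=snap("scene","s2");cv2.imwrite("pics/s2c.png",cv2.resize(c["img"][190:310,290:450],None,fx=5,fy=5,interpolation=cv2.INTER_CUBIC))
```

```text
0.001 [[319.0, 214.3], [319.1, 230.3]]
0.005 [[319.0, 216.3], [319.0, 232.6]]
0.01 [[318.9, 218.8], [319.0, 235.5]]
0.015 [[318.9, 221.5], [318.9, 238.7]]
0.02 [[318.8, 224.4], [318.8, 242.0]]
0.03 [[318.6, 230.7], [318.7, 249.2]]
{'t': 6.5167, 'joint_positions': [-0.2906, 0.6798, 0.0553, 2.144, -0.1105, 0.3204, 1.2605], 'dq': [0.0, 0.0011, -0.0019, 0.0006, -0.0005, -0.0009, -0.0006], 'joint_efforts': [-0.0029, -47.1685, 1.7125, -7.6781, 0.0036, 0.0011, 0.0], 'ee_pos': [0.5323, 0.0895, 0.001], 'tool_rot': [-0.2629, -3.1305, 0.0], 'contact_force': [0.3789, -0.425, 0.3177], 'torque': [-0.0384, -0.0037, -0.006], 'grip_width': 0.0012}
```

View pics/s2c.png

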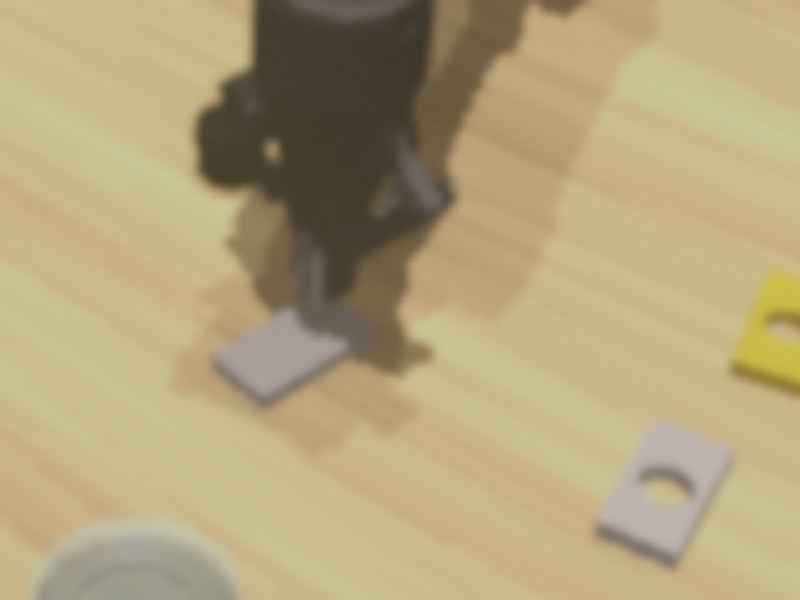

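Run:
```python
from h import *
from bench import env
p=np.array(env.state()["ee_pos"]);f0=np.array(env.state()["contact_force"])
try:
  for k in range(1,9):
    env.movel([.5324,.0896,.001-.0015*k],max_speed=.03);s=env.state();f=np.array(s["contact_force"])
    print(k,s["ee_pos"][2].round(4),f.round(1),s["t"])
    if abs(f[2]-f0[2])>4: break
except env.MotionError as e: print(e)
```

```text
1 -0.0006 [ 0.2  0.1 -0.3] 6.8167
2 -0.0021 [ 0.4  0.5 -0.7] 7.0667
3 -0.0036 [ 0.2 -0.4  0.4] 7.3167
4 -0.0051 [-0.3  0.7 -0. ] 7.5667
5 -0.0066 [-0.1  0.  -0.1] 7.8167
6 -0.0081 [ 0.1  0.1 -0.1] 8.0667
7 -0.0096 [-0.3  0.8  0.5] 8.3167
8 -0.0111 [ 0.4 -0.1 -0.1] 8.5667
```

Run:
```python
from h import *
c=snap("scene","s3");w=snap("wrist","w3")
a=cv2.resize(c["img"][190:310,310:400],None,fx=4.4,fy=4.4,interpolation=cv2.INTER_CUBIC);b=cv2.resize(w["img"][180:300,260:380],None,fx=3.3,fy=4.4,interpolation=cv2.INTER_CUBIC)
cv2.imwrite("pics/x3.png",np.hstack([a,b]))
for z in (.001,.02,.04): print(z,((proj(c,[[.5324,.0896,z]])-[310,190])*4.4).round(0))
```

```text
0.001 [[193. 302.]]
0.02 [[195. 275.]]
0.04 [[197. 246.]]
```

View pics/x3.png

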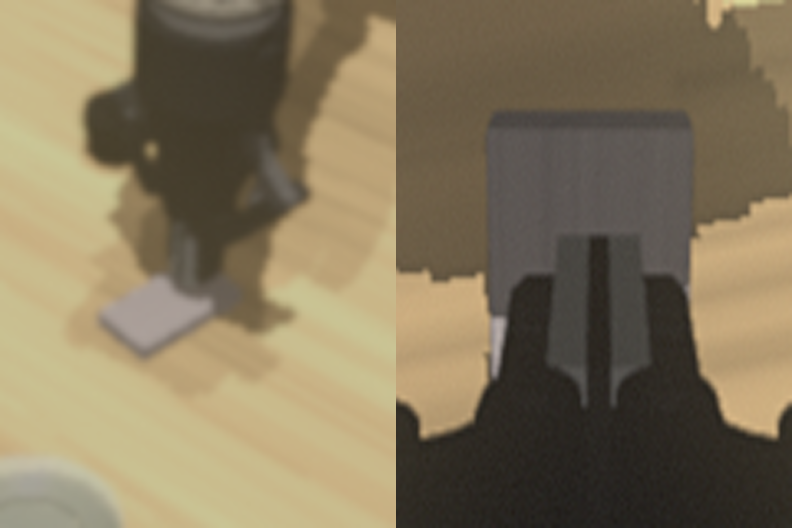

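Run:
```python
from h import *
from bench import env
f0=np.mean([env.state()["contact_force"] for _ in range(3)],0)
try:
  for k in range(1,12):
    env.movel([.5324,.0896,-.0111-.0015*k],max_speed=.03);s=env.state();f=np.array(s["contact_force"])
    print(k,s["ee_pos"][2].round(4),f.round(1),s["t"])
    if abs(f[2]-f0[2])>3: break
except env.MotionError as e: print(e)
```

```text
1 -0.0127 [ 0.1 -0.5  0.7] 8.9167
2 -0.0142 [-0.1 -0.5 -0.1] 9.1667
3 -0.0157 [-0.3  1.   0.6] 9.4167
4 -0.0172 [ 1.  -0.6 -1.5] 9.6667
5 -0.0187 [-0.2 -0.3  0.4] 9.9167
6 -0.0197 [-0.8 -0.6  4.7] 10.1667
```

Finger contact on the plate came at a reported TCP of z=-0.0195, so the shut fingertips sit about 29 mm behind the reported TCP. The first grasp closed above the plate and lifted nothing. I'll regrasp deeper.

```bash
cat > pick.py <<'E'
import sys
from h import *
from bench import env,grasp,ungrasp
P={"plain":(.5462,.0872,170.4),"win":(.5126,.2592,-171.1)}
x,y,a=P[sys.argv[1]];a=np.radians(a);g=np.array([x,y])+.014*np.array([np.cos(a),np.sin(a)])
if sys.argv[1]=="plain":
    env.movel([*g,.03],max_speed=.15); ungrasp()
else: env.move_to([*g,.10],down(a))
env.movel([*g,-.027],max_speed=.1)
f=np.array(env.state()["contact_force"]).round(1);grasp(60);s=env.state()
print(f,np.round(s["contact_force"],1),"w",s["grip_width"],np.round(s["ee_pos"],4),g.round(4),s["t"])
snap("wrist",f"h_{sys.argv[1]}")
E
python3 pick.py plain
```

```text
[-0.2 -0.3  0.2] [-0.  -0.1  4.2] w 0.39156891999345794 [ 0.5327  0.0896 -0.0262] [0.5324 0.0895] 12.675
```

View pics/h_plain.png

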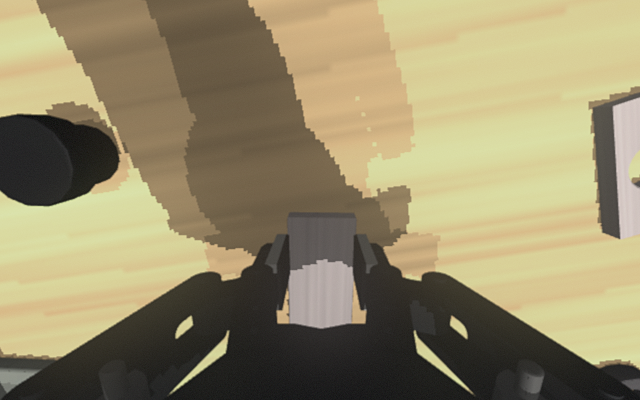

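Run:
```python
from fit import *
from bench import env
p=env.state()["ee_pos"];env.movel([p[0],p[1],.15],max_speed=.25);s=env.state();print(s["grip_width"],s["contact_force"],s["t"]);snap("wrist","l1")
M=R.from_matrix(A@np.diag([-1,1,-1.])).as_rotvec()
for x,z in [(-46,60),(-46,30),(-46,12),(-46,-9),(-46,-36),(-28,-42),(-13,-42),(-13,-36),(-13,20)]:
    q=env.solve_ik(O+A@[x/1e3,0,z/1e3],M);print(x,z,None if q is None else np.round(q,2).tolist())
```

```text
fixz [ 0.6073 -0.1268 -0.2296] -13.16
[[0.1, -0.7], [1.9, 1.3], [0.9, -0.9], [0.7, 0.4], [0.7, 0.2], [1.6, -0.5], [-0.0, 0.7], [-0.1, 1.4], [-0.7, -0.3], [-3.3, -0.4], [0.3, -1.0], [0.4, -0.3], [-2.7, 0.3], [-0.6, -0.6], [-1.7, 1.6], [0.3, 3.3]]
free z [ 0.6078 -0.1278 -0.2291  0.1203]
0.3950641959202279 [-0.32017661 -0.09939927 -1.82298223] 13.5833
-46 60 [0.88, 0.55, -1.06, 2.4, 1.79, 0.59, -0.3]
-46 30 [0.86, 0.64, -1.07, 2.39, 1.86, 0.67, -0.34]
-46 12 [0.85, 0.7, -1.07, 2.38, 1.9, 0.71, -0.35]
-46 -9 [0.85, 0.76, -1.07, 2.37, 1.93, 0.76, -0.36]
-46 -36 [0.84, 0.84, -1.07, 2.35, 1.98, 0.81, -0.36]
-28 -42 [0.84, 0.84, -1.07, 2.31, 1.94, 0.8, -0.31]
-13 -42 [0.85, 0.83, -1.07, 2.27, 1.91, 0.78, -0.26]
-13 -36 [0.85, 0.81, -1.07, 2.28, 1.9, 0.77, -0.26]
-13 20 [0.87, 0.66, -1.07, 2.31, 1.78, 0.66, -0.22]
```

View pics/l1.png

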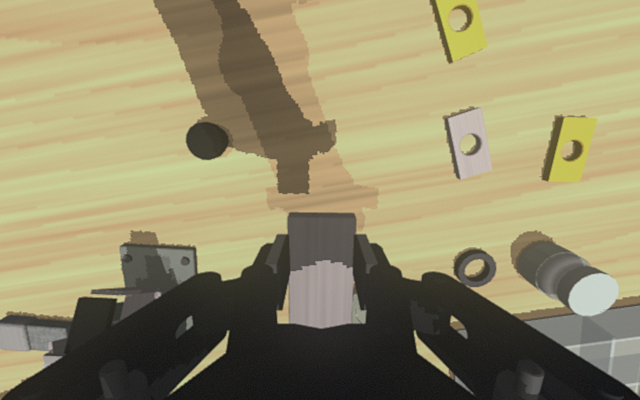

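Run:
```python
import cv2
i=cv2.imread("pics/l1.png");cv2.imwrite("pics/lz.png",cv2.resize(i[205:335,260:385],None,fx=4.5,fy=4.5,interpolation=cv2.INTER_CUBIC))
```

```text
(no output)
```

View pics/lz.png

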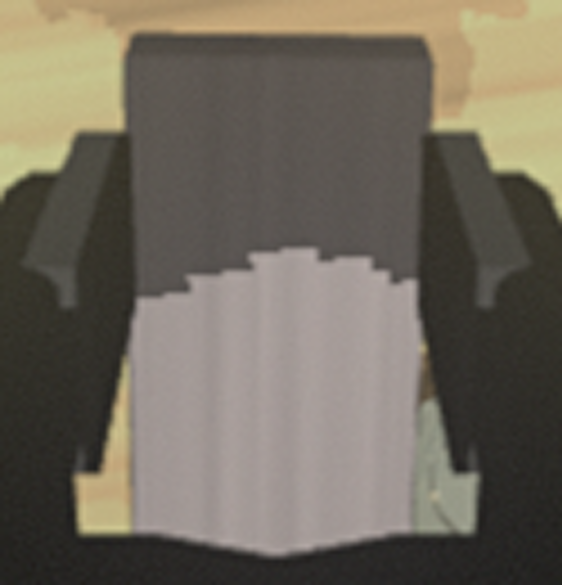

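Run:
```python
from fit import *
from bench import env
M=R.from_matrix(A@np.diag([-1,1,-1.])).as_rotvec()
env.move_to(O+A@[-.0455,0,.025],M);snap("wrist","i1");s=env.state();print(np.round(A.T@(s["ee_pos"]-O),4),np.round(s["contact_force"],1),s["t"])
c=snap("scene","is1");cv2.imwrite("pics/is1c.png",cv2.resize(c["img"][130:260,200:320],None,fx=4.5,fy=4.5,interpolation=cv2.INTER_CUBIC))
```

```text
fixz [ 0.6073 -0.1268 -0.2296] -13.16
[[0.1, -0.7], [1.9, 1.3], [0.9, -0.9], [0.7, 0.4], [0.7, 0.2], [1.6, -0.5], [-0.0, 0.7], [-0.1, 1.4], [-0.7, -0.3], [-3.3, -0.4], [0.3, -1.0], [0.4, -0.3], [-2.7, 0.3], [-0.6, -0.6], [-1.7, 1.6], [0.3, 3.3]]
free z [ 0.6078 -0.1278 -0.2291  0.1203]
[-0.0456  0.0004  0.0248] [-0.7  0.6 -0.7] 15.3833
```

View pics/i1.png

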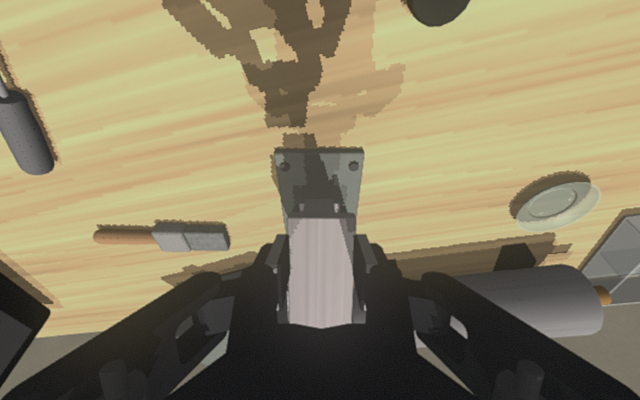

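View pics/is1c.png

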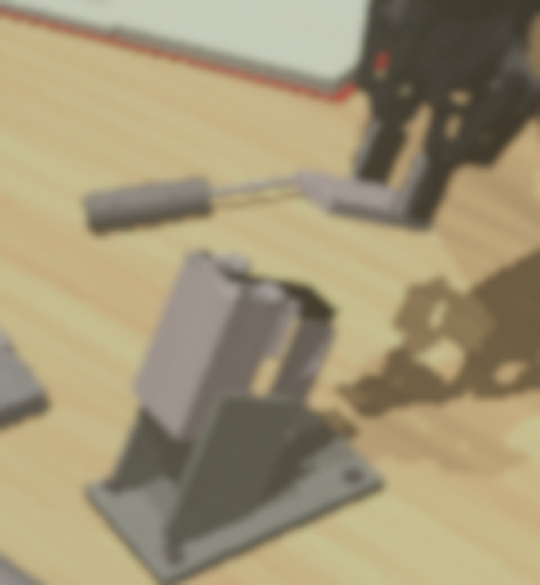

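```bash
cat > press.py <<'E'
from fit import *
from bench import env
def go(x,y,z,sp): env.movel(O+A@np.array([x,y,z]),max_speed=sp)
def st():
    s=env.state();return A.T@(s["ee_pos"]-O)*1000,A.T@np.array(s["contact_force"]),s
E
python3 - <<'E'
from press import *
X=-.0455
f0=np.mean([st()[1] for _ in range(4)],0);print("f0",f0.round(2))
go(X,0,-.016,.08);p,f,s=st();print(p.round(1),(f-f0).round(1))
for k in range(1,14):
    go(X,0,-.016-.0015*k,.03);p,f,s=st();print(p.round(1),(f-f0).round(1),round(s["t"],2))
    if np.linalg.norm(f-f0)>3.5: break
E
```

```text
fixz [ 0.6073 -0.1268 -0.2296] -13.16
[[0.1, -0.7], [1.9, 1.3], [0.9, -0.9], [0.7, 0.4], [0.7, 0.2], [1.6, -0.5], [-0.0, 0.7], [-0.1, 1.4], [-0.7, -0.3], [-3.3, -0.4], [0.3, -1.0], [0.4, -0.3], [-2.7, 0.3], [-0.6, -0.6], [-1.7, 1.6], [0.3, 3.3]]
free z [ 0.6078 -0.1278 -0.2291  0.1203]
f0 [-0.39 -0.22 -0.55]
[-45.7   0.3 -16. ] [ 0.8  0.2 -0.4]
[-45.3  -0.  -17.2] [-0.2  0.7  0.3] 16.35
[-45.5  -0.1 -19. ] [0.5 0.4 0.4] 16.6
[-45.6  -0.  -20.6] [0.1 0.2 0.2] 16.85
[-45.5  -0.  -22.1] [ 1.5  0.1 -0.2] 17.1
[-45.5   0.  -23.6] [1.3 0.1 0. ] 17.35
[-45.5  -0.  -25.1] [ 0.1  0.  -0.1] 17.6
[-45.5   0.1 -26.4] [ 0.5 -0.5  2.4] 17.85
[-45.5   0.1 -27.9] [0.1 0.  5.1] 18.1
```

```bash
sed -i 's/^print("fixz".*$//; s/^s4=.*$//' fit.py
python3 - <<'E'
from press import *
X=-.0455
go(X,0,-.0375,.04);p,f,s=st();print(p.round(1),f.round(1),round(s["t"],2),s["grip_width"])
snap("wrist","i2");c=snap("scene","is2");cv2.imwrite("pics/is2c.png",cv2.resize(c["img"][130:260,200:320],None,fx=4.5,fy=4.5,interpolation=cv2.INTER_CUBIC))
E
```

```text
[-45.5   0.1 -37.8] [-0.8  0.4  5.2] 18.49 0.3938075884091618
```

View pics/i2.png

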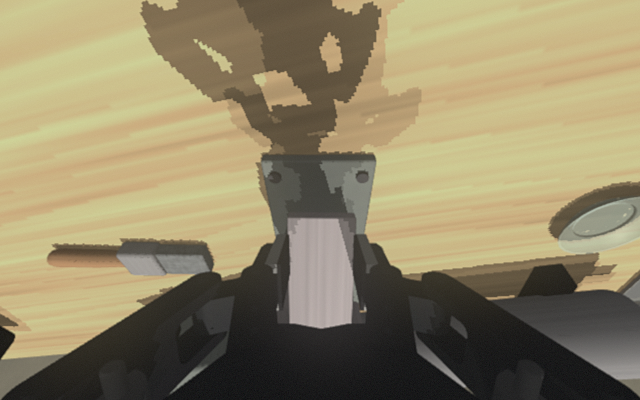

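View pics/is2c.png

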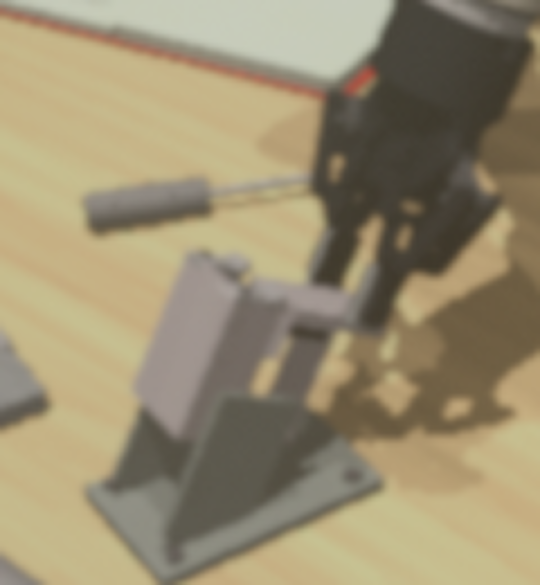

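```bash
cat > slide.py <<'E'
from press import *
import sys
z=float(sys.argv[1]);x=st()[0][0]/1000
end=float(sys.argv[2])
x0=-.0455
for xx in [-.040,-.035,-.030,-.025,-.020,-.0175]+list(np.arange(-.0165,end+1e-6,.001)):
    go(xx,0,z,.03);p,f,s=st();print(p.round(1),f.round(1),round(s["t"],2))
    if np.abs(f[0])>12 or f[2]>25 or abs(f[1])>12: print("STOP");break
snap("wrist",sys.argv[3]);c=snap("scene",sys.argv[3]+"s");cv2.imwrite(f"pics/{sys.argv[3]}c.png",cv2.resize(c["img"][130:260,200:320],None,fx=4.5,fy=4.5,interpolation=cv2.INTER_CUBIC))
E
python3 slide.py -.0372 -.0105 j1
```

```text
[-41.5   0.2 -37. ] [-2.8  0.6  5.4] 18.93
[-36.4   0.1 -37. ] [-2.2 -0.3  6. ] 19.24
[-31.4   0.1 -37. ] [-2.8 -0.2  5.2] 19.56
[-26.4   0.1 -37. ] [-3.2 -0.3  5.6] 19.88
[-21.4   0.1 -37. ] [-3.2  0.9  5.5] 20.19
[-19.1   0.1 -37.1] [-1.8 -0.1  5.5] 20.44
[-18.5   0.1 -37. ] [-3.6 -0.6  5. ] 20.69
[-17.6   0.1 -37. ] [-3.9 -0.8  6. ] 20.94
[-16.7   0.1 -37. ] [-3.8 -0.6  5.5] 21.19
[-15.6   0.1 -37.1] [-3.1 -0.4  5.7] 21.44
[-14.6   0.1 -37. ] [-3.6 -0.2  4.1] 21.69
[-13.7   0.1 -37. ] [-2.9  0.1  4.9] 21.94
[-13.5   0.1 -37. ] [-4.8 -0.9  6.2] 22.19
```

View pics/j1.png

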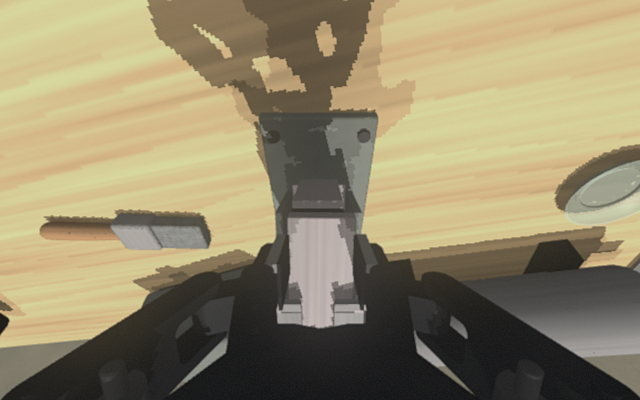

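View pics/j1c.png

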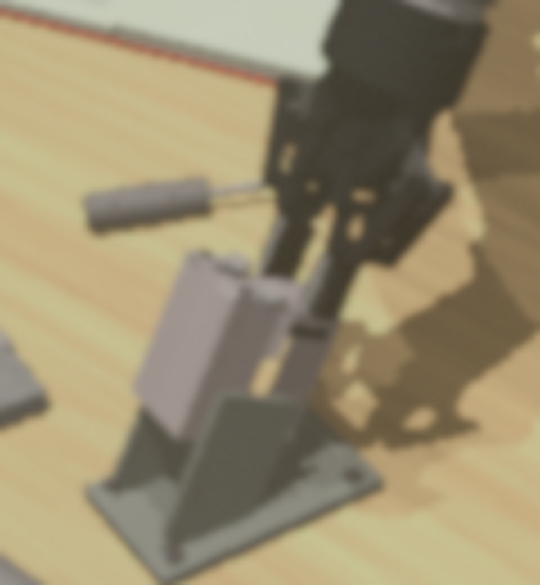

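Run:
```python
from press import *
env.wait(.2);p,f,s=st();print(p.round(1),f.round(1))
for xx in np.arange(-.0095,-.003,.001):
    go(xx,0,-.0372,.03);p,f,s=st();print(round(xx*1000,1),p.round(1),f.round(1),round(s["t"],2))
    if f[0]<-11: break
```

```text
[-13.5   0.1 -37. ] [-5.2 -0.4  5.5]
-9.5 [-13.6   0.1 -37. ] [-4.5  0.6  5.2] 22.74
-8.5 [-13.6   0.1 -37. ] [-7.3  0.   5.7] 22.99
-7.5 [-13.6   0.  -37. ] [-7.5 -0.   5.9] 23.24
-6.5 [-13.6   0.1 -37. ] [-9.   0.4  5. ] 23.49
-5.5 [-13.6   0.1 -37. ] [-10.3   0.2   6.4] 23.74
-4.5 [-13.7   0.1 -37. ] [-11.1   0.6   6.2] 23.99
```

Run:
```python
from press import *
from bench import ungrasp
go(-.0125,0,-.0372,.03);p,f,s=st();print(p.round(1),f.round(1))
ungrasp();p,f,s=st();print(p.round(1),f.round(1),s["t"],s["grip_width"])
p=p/1000
env.movel(O+A@[p[0],0,.02],max_speed=.15);c=snap("wrist","k1");p,f,s=st();print(p.round(1),f.round(1),s["t"])
cv2.imwrite("pics/k1c.png",cv2.resize(c["img"][130:340,230:420],None,fx=2.8,fy=2.8,interpolation=cv2.INTER_CUBIC))
c=snap("scene","k1s");cv2.imwrite("pics/k1sc.png",cv2.resize(c["img"][130:260,200:320],None,fx=4.5,fy=4.5,interpolation=cv2.INTER_CUBIC))
```

```text
[-13.4   0.  -37.1] [-3.1 -0.5  5.9]
[-12.3  -0.1 -37.3] [-0.3  0.4  0.7] 24.9667 1.002405511372927
[-12.2  -0.4  19.5] [ 0.7 -0.   0.2] 25.55
```

View pics/k1c.png

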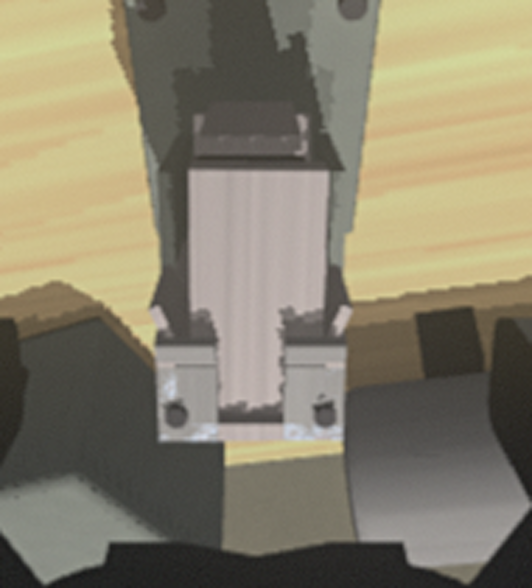

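View pics/k1sc.png

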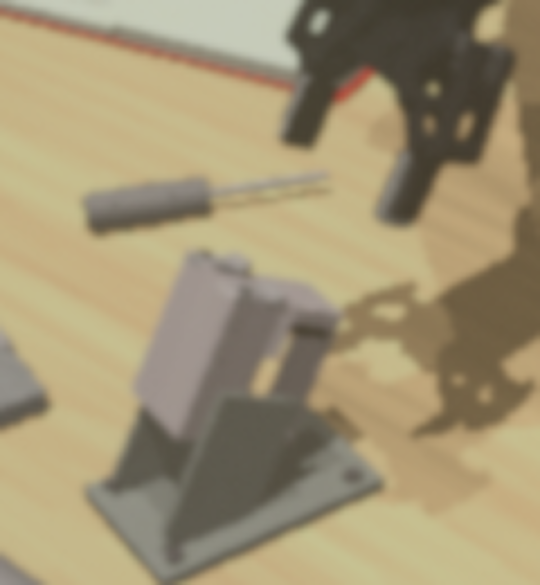

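Run:
```python
from fit import *
c=pickle.load(open("pics/k1.pkl","rb"))
for n,p in [("front",(-34,-18,0)),("front",(-34,18,0)),("fr gone -2mm",(-36,18,0)),("rear",(36,-9,0)),("rear",(36,9,0)),("reartop",(36,0,4)),("lipfr",(10,9,8)),("lipfr",(10,-9,8)),("lipflat",(19,9,4)),("fwall",(-38,14,-12.5)),("fwall",(-38,-14,-12.5))]:
    print(n,p,((proj(c,O+A@(np.array(p)/1000))[0]-[230,130]+.5)*2.8).round(0))
```

```text
front (-34, -18, 0) [181. 172.]
front (-34, 18, 0) [324. 172.]
fr gone -2mm (-36, 18, 0) [324. 164.]
rear (36, -9, 0) [220. 419.]
rear (36, 9, 0) [286. 419.]
reartop (36, 0, 4) [253. 427.]
lipfr (10, 9, 8) [288. 345.]
lipfr (10, -9, 8) [218. 345.]
lipflat (19, 9, 4) [287. 370.]
fwall (-38, 14, -12.5) [306. 146.]
fwall (-38, -14, -12.5) [200. 146.]
```

```bash
python3 - <<'E'
from press import *
env.movel(O+A@[-.0122,0,.055],max_speed=.2);print(env.state()["t"])
E
python3 pick.py win
```

```text
25.925
[-1.1  0.3 -0.3] [-1.  -0.5  5.5] w 0.3958909776461296 [ 0.499   0.2572 -0.0264] [0.4988 0.257 ] 29.275
```

View pics/h_win.png

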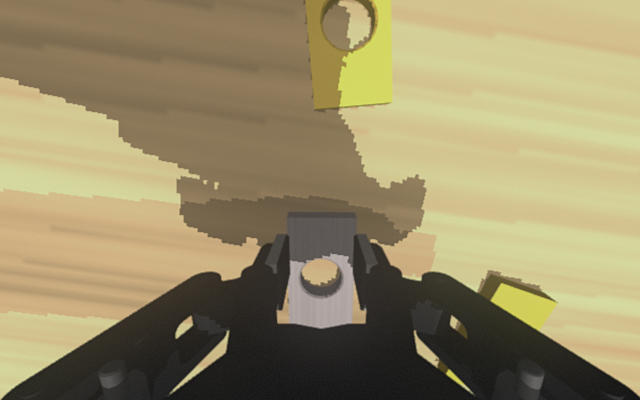

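Run:
```python
from press import *
Y=-.0005
p=env.state()["ee_pos"];env.movel([p[0],p[1],.16],max_speed=.25);print(env.state()["grip_width"])
M=R.from_matrix(A@np.diag([-1,1,-1.])).as_rotvec()
env.move_to(O+A@[-.0455,Y,.025],M);snap("wrist","n1")
f0=np.mean([st()[1] for _ in range(4)],0);print("f0",f0.round(2),st()[2]["t"])
go(-.0455,Y,-.021,.08);p,f,s=st();print(p.round(1),(f-f0).round(1))
for k in range(1,10):
    go(-.0455,Y,-.021-.0015*k,.03);p,f,s=st();print(p.round(1),(f-f0).round(1),round(s["t"],2))
    if np.linalg.norm(f-f0)>3.5: break
snap("wrist","n2");c=snap("scene","n2s");cv2.imwrite("pics/n2c.png",cv2.resize(c["img"][130:260,200:320],None,fx=4.5,fy=4.5,interpolation=cv2.INTER_CUBIC))
```

```text
0.3944924498323892
f0 [ 0.27 -0.3  -1.03] 31.6667
[-45.6  -0.3 -20.9] [-0.  -0.8 -0. ]
[-45.3  -0.5 -22.2] [0.  0.2 1.1] 32.64
[-45.4  -0.5 -24. ] [-1.1  0.1 -0.2] 32.89
[-45.5  -0.5 -25.6] [-1.   0.5  0.5] 33.14
[-45.6  -0.4 -26.8] [ 0.4 -0.3  5.1] 33.39
```

View pics/n2.png

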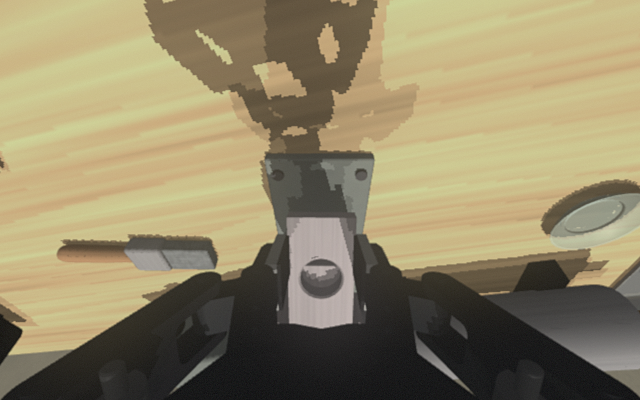

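View pics/n2c.png

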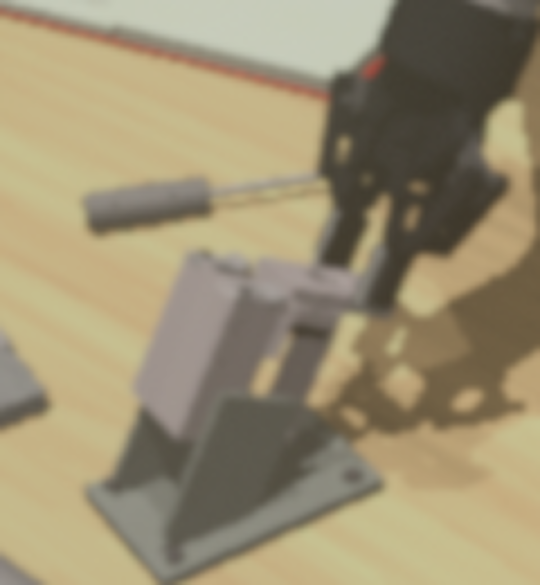

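```bash
sed -i 's/go(xx,0,z/go(xx,-.0005,z/' slide.py
python3 - <<'E'
from press import *
go(-.0455,-.0005,-.0376,.04);p,f,s=st();print(p.round(1),f.round(1),round(s["t"],2),s["grip_width"])
E
python3 slide.py -.0375 -.0065 o1
```

```text
[-45.6  -0.4 -37.5] [-0.4 -0.2  6.9] 33.91 0.3930783498917445
[-42.   -0.2 -37.2] [-2.4 -0.2  5.8] 34.24
[-37.6  -0.1 -37.1] [-2.5  0.6  6.3] 34.56
[-32.8   0.  -37.1] [-3.2  0.5  6.7] 34.88
[-28.    0.1 -37. ] [-3.2 -1.   6.3] 35.19
[-23.1   0.1 -37. ] [-3.4  0.3  6.7] 35.51
[-21.    0.1 -37. ] [-4.  -0.3  7.2] 35.76
[-20.4   0.2 -37. ] [-4.2  0.2  8.2] 36.01
[-19.6   0.2 -37. ] [-4.1  0.4  6.8] 36.26
[-18.7   0.2 -37. ] [-4.6  0.5  7. ] 36.51
[-17.7   0.2 -37. ] [-5.9  0.1  7.6] 36.76
[-16.7   0.2 -37. ] [-5.8 -0.8  7.7] 37.01
[-15.8   0.2 -37. ] [-4.7  0.1  7.6] 37.26
[-14.8   0.2 -37. ] [-5.8  0.3  7.8] 37.51
[-13.8   0.2 -37. ] [-4.4 -0.3  7.8] 37.76
[-13.5   0.2 -37. ] [-6.3  0.1  8.1] 38.01
[-13.6   0.2 -37. ] [-7.1  0.8  7.7] 38.26
[-13.6   0.2 -37. ] [-8.5 -0.1  8. ] 38.51
```

View pics/o1.png

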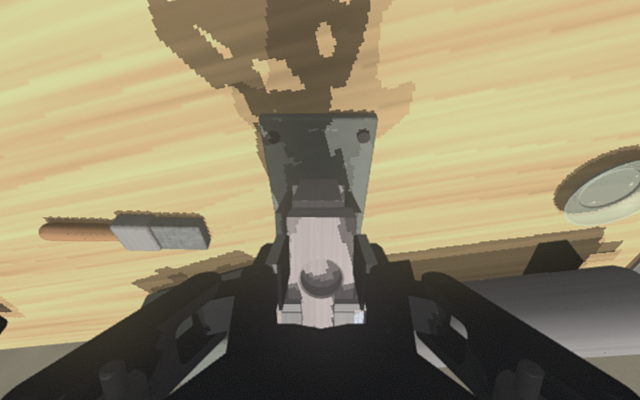

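View pics/o1c.png

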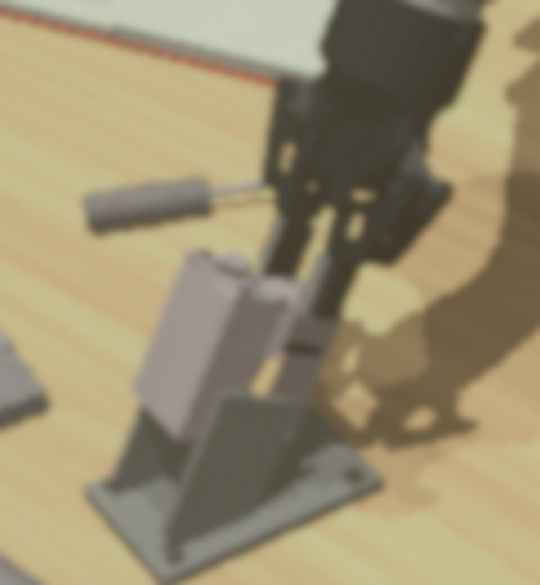

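Same stop at x = -13.6 with the force rising to 8.5 N, so it's against the rear wall. I'll press slightly more to seat it, then relax, release, retreat and check.

Run:
```python
from press import *
from bench import ungrasp
for x in (-.005,-.0035):
    go(x,0,-.0372,.03);p,f,s=st();print(p.round(1),f.round(1))
    if f[0]<-11: break
go(-.0125,0,-.0372,.03);p,f,s=st();print(p.round(1),f.round(1))
ungrasp();p,f,s=st();print(p.round(1),f.round(1),s["t"],s["grip_width"])
env.movel(O+A@[p[0]/1e3,0,.02],max_speed=.15);c=snap("wrist","q1");p,f,s=st();print(p.round(1),f.round(1),s["t"])
cv2.imwrite("pics/q1c.png",cv2.resize(c["img"][130:340,230:420],None,fx=2.8,fy=2.8,interpolation=cv2.INTER_CUBIC))
c=snap("scene","q1s");cv2.imwrite("pics/q1sc.png",cv2.resize(c["img"][130:260,200:320],None,fx=4.5,fy=4.5,interpolation=cv2.INTER_CUBIC))
```

```text
[-13.6   0.2 -36.8] [-8.8 -0.9  6.1]
[-13.7   0.2 -36.8] [-10.8  -0.6   6. ]
[-13.4   0.2 -37. ] [-1.5  0.5  6.8]
[-12.3  -0.  -37.3] [-0.6 -0.1 -0.3] 40.1167 1.0006135630734894
[-12.2  -0.1  19.6] [ 1.6 -0.5  0.2] 40.7
```

View pics/q1c.png

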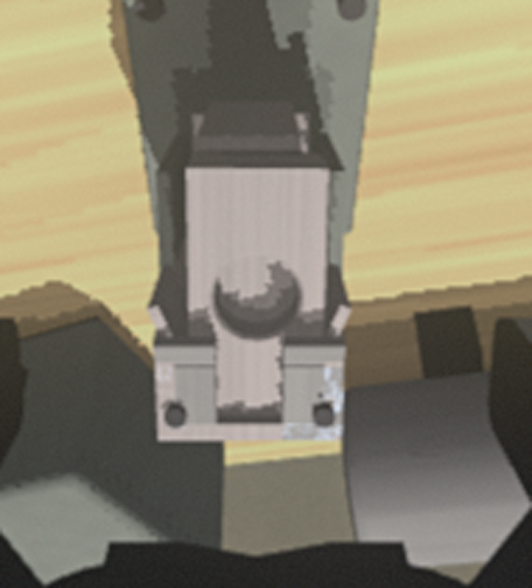

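View pics/q1sc.png

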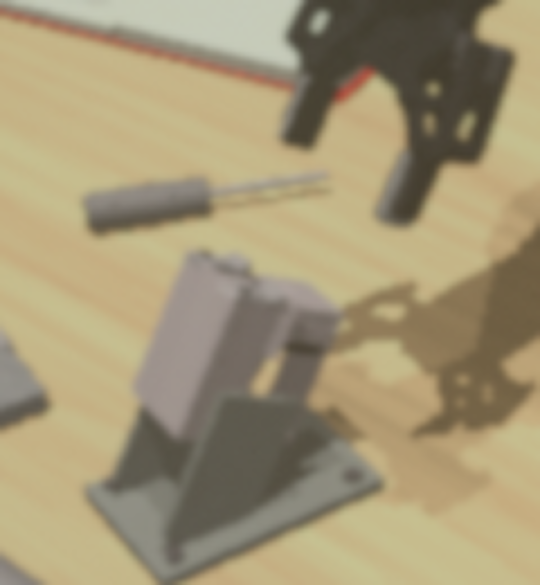

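Run:
```python
from fit import *
c=pickle.load(open("pics/q1.pkl","rb"))
P=lambda p:((proj(c,O+A@(np.array(p)/1000))[0]-[230,130]+.5)*2.8).round(0)
for x in(-1,0,1,2): print(x,"hole near/far edge",P((x-11,0,0)),P((x+11,0,0)),"front",P((x-35,0,0)))
print([P(p) for p in((2,22,4),(10,20,4),(36,25,4),(40,25,4),(10,9,8),(19,9,4),(36,9,0))])
cv2.imwrite("pics/q2.png",cv2.resize(c["img"][180:300,280:362],None,fx=6.5,fy=5,interpolation=cv2.INTER_CUBIC)[:600])
```

```text
-1 hole near/far edge [252. 254.] [252. 332.] front [251. 164.]
0 hole near/far edge [252. 258.] [252. 335.] front [251. 167.]
1 hole near/far edge [252. 261.] [252. 339.] front [251. 171.]
2 hole near/far edge [252. 265.] [252. 342.] front [252. 175.]
[array([336., 310.]), array([328., 338.]), array([344., 427.]), array([344., 440.]), array([286., 345.]), array([286., 370.]), array([284., 419.])]
```

View pics/q2.png

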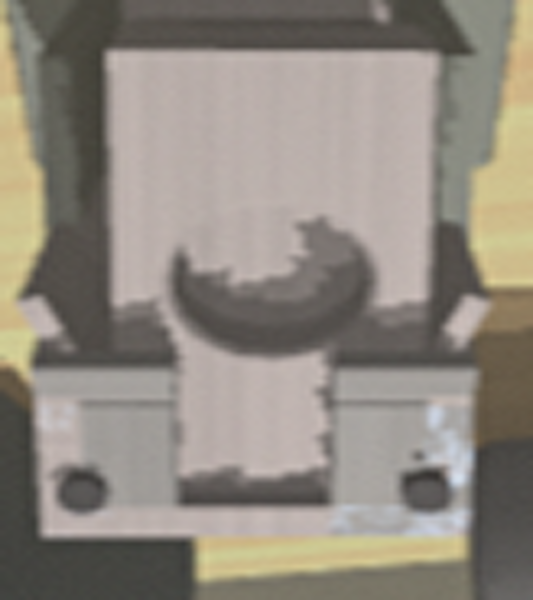

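The pictures agree with home to about 1 mm. Both plates stopped at the same tool position, though, so I need to rule out a finger touching the flares. I'll regrip farther forward on the plate and push gently once more.

Run:
```python
from press import *
from bench import ungrasp,grasp
go(-.0185,0,.015,.1)
go(-.0185,0,-.0360,.12);p,f,s=st();print(p.round(1),f.round(1))
grasp(40);p,f,s=st();print("grip",p.round(1),f.round(1),s["grip_width"],s["t"])
for x in (-.0165,-.0145,-.0125,-.0105,-.0095):
    go(x,0,-.0365,.03);p,f,s=st();print(p.round(1),f.round(1))
    if f[0]<-9: break
go(-.0175,0,-.0365,.03);p,f,s=st();print(p.round(1),f.round(1))
ungrasp();p,f,s=st();print(p.round(1),f.round(1),s["t"])
env.movel(O+A@[p[0]/1e3,0,.02],max_speed=.15);c=snap("wrist","r1")
cv2.imwrite("pics/r1c.png",cv2.resize(c["img"][130:340,230:420],None,fx=2.8,fy=2.8,interpolation=cv2.INTER_CUBIC))
P=lambda p:((proj(c,O+A@(np.array(p)/1000))[0]-[230,130]+.5)*2.8).round(0)
for x in(0,1): print(x,"hole far edge",P((x+11,0,0)),"front",P((x-35,0,0)))
print(P((36,0,0)))
```

```text
[-18.8   0.2 -36. ] [ 0.3 -0.4 -0.7]
grip [-18.2   0.1 -35.4] [0.6 0.2 6.2] 0.40352096393512066 42.0917
[-18.3   0.1 -35.8] [-1.7  0.1  7.4]
[-18.3   0.1 -35.8] [-4.2  1.7  6.7]
[-18.4   0.1 -35.8] [-5.5 -0.9  5.8]
[-18.4   0.2 -35.8] [-8.1 -0.5  6.4]
[-18.4   0.1 -35.8] [-9.4 -1.5  6.9]
[-18.2   0.  -35.9] [-1.4 -0.4  7.3]
[-17.4  -0.  -36.6] [-0.4  0.6 -1.2] 44.3083
0 hole far edge [252. 353.] front [252. 187.]
1 hole far edge [252. 356.] front [252. 191.]
[252. 435.]
```

View pics/r1c.png

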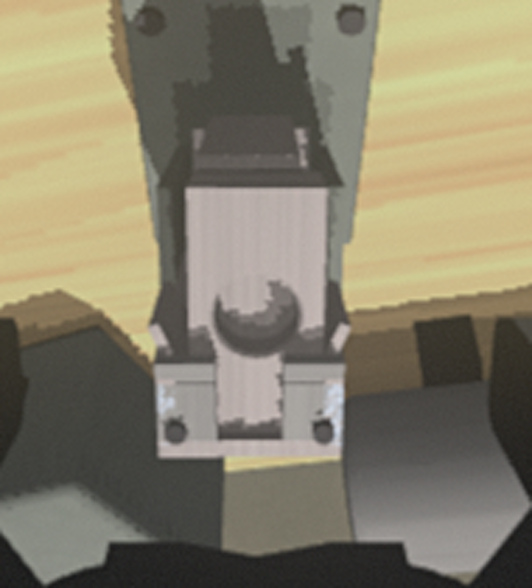

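The plate didn't move at all under 9 N with the fingers well clear of the flares, so it is at the rear wall. I'll retreat, check the bench and hand in.

Run:
```python
from press import *
from bench import order
env.movel(O+A@[-.03,0,.07],max_speed=.2);env.wait(.3)
c=snap("top","z1");a=cv2.imread("pics/t1.png");cv2.imwrite("pics/zd.png",np.vstack([a[90:290,150:500],c["img"][90:290,150:500]]))
print(st()[1].round(1),st()[2]["t"])
```

```text
[-0.  -0.4  0.5] 45.6417
```

View pics/zd.png

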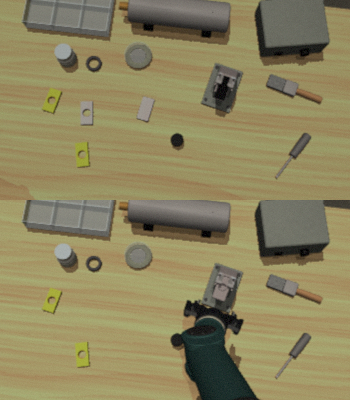

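Run:
```python
from bench import order
print(order.finish_job())
```

```text
the job is handed in; nothing more can be done
None
```

Both plates are in the feeder under the lips, the plain one below and the windowed one on top. I handed the job in just after 45.6 s on the robot clock.

**How it went:** I pressed each plate down about 11 mm against the follower, at about 6–8 N, and slid it back until it stopped. Both stopped at the same place. The sliding force never went above about 11 N.

**Last checks:**
- **Home position:** I regripped the windowed plate with the fingers clear of the side lead-ins and pushed again with 9 N. It did not move. The wrist picture puts its centre at about 0–1 mm in magazine x, against 1 mm nominal. I did not repeat this push on the plain plate.
- **Rest of the bench:** The final top view shows everything else where it was, including both yellow look-alikes. The arm partly hid the eyepiece in that view.

**What failed or disagreed:**
- **Fingertip position:** The first grasp closed above the plain plate and lifted nothing. Touching down showed the fingertips are about 29 mm behind the reported TCP, not at it. I gripped about 28 mm lower after that.
- **Sideways offset:** After release, the front end of the plain plate sat about 2 mm to one side of the lips' centre, about the full clearance between the side walls.
- **Camera agreement:** The scene camera's coarse positions differed from the top camera's by up to about 8 mm at plate height, so I used the wrist camera for all measurements.

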